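Load a slide holder under the reader's spring clip

TASK

On the little slide reader, press the spring clip's long finger bar down with one fingertip to raise its jaw, and keep it down while the other fingertip pushes the slide holder by its upturned tab along the channel, under the jaw, until it is fully home against the grey reader head. Only then let the bar up, so that the jaw clamps the holder, and draw the hand clear. Do not lift the holder, and leave the bottle, the jar and the tube rack where they stand.

Things in the scene. Friction and masses are not known exactly. Their poses are not given: they have to be found in the camera images.
- reader: White slide reader fixed to the table. Origin: on the table, midway across the channel, right below the clip jaw. +x is the push direction (away from the robot, turned up to 0.5 rad either way), +y the side of the finger bar, z up. Its base spans x -150 to +75, y -45 to +85 mm; its top, the deck, is 20 mm above the table.
- stop (a point): End of the channel: foot of the near face of the grey reader head (80 mm wide, 45 mm above the deck), at x = 22, y = 0, z = 20 mm in the reader's frame. The channel is open behind and lies between two steel rails 5 mm high, 43 mm apart inside, 51 mm outside, from x = -146 to 22 mm.
- holder: Loose aluminium slide holder, plate 84 x 40 x 6 mm with a glass slide in its top, about 60 g, lying on the deck in the channel short of the jaw. Origin: centre of its underside; +x is its leading end, pointing along the reader's +x. It starts at x = -74 to -52 mm in the reader's frame and is fully home, leading end on the stop, at x = -20 mm.
- holder_tab (a point): Centre of the rear face of the holder's upturned push tab, at its trailing end: 36 mm wide, 4 mm thick, its top 19 mm above the deck; this point is 42 mm behind the holder's origin and 12.5 mm above its underside.
- clip (a joint): Angle of the steel see-saw spring clip. 0: at rest, the jaw 1 mm above the deck, blocking the channel. It grows as the bar is pressed, to a hard stop at 0.45 (jaw about 11 mm above the deck, bar level). Above 0.33 it is well clear of the holder; let down on the holder it rests near 0.20. Pressed at mid-width the bar takes about 3 N to start, 7 N at the hard stop.
- clip_bar (a point): Centre of the top of the clip's finger bar, a flat strip 90 mm (x) by 30 mm (y) beside the channel, at x = -95, y about 60 mm in the reader's frame. At rest it slopes up to +y, this point 37 mm above the table; fully pressed it is level, 25 mm above the table (5 mm above the deck), so one fingertip slides along it in x while the other, as low, pushes the tab.
- clip_jaw (a point): Middle of the underside of the clip's jaw, a steel block 10 x 8 mm (x, y), over the channel at x = 0, y = 6 mm in the reader's frame. Its arm lies 10 to 14 mm above the deck at rest and runs to the axle, which lies along x at y = 32 mm, 32 mm above the table, with posts at x = -144 and 14 mm, tops 38 mm above the table.
- dropper: Bystander: amber dropper bottle, 34 mm across, 75 mm tall, standing on the table on the bar's side of the reader. Origin: centre of its underside.
- cream_jar: Bystander: white screw-lid jar, 64 mm across, 48 mm tall, standing on the table beyond the tube rack, seen from the reader. Origin: centre of its underside.
- tube_rack: Bystander: clear plastic tube rack, 150 x 56 x 50 mm, empty, standing beside the reader on the side away from the bar. Origin: centre of its underside.
There are look-alikes about, which are no part of the job. Of the things that look like the holder, the middle-sized one is meant.

How it is judged:
By the outcome, as a careful person would: the job done as asked, in the order asked, and still so for the second after the job is handed in, with the robot touching nothing.
It also fails if it takes over 45 s, if anything falls off the work surface, if the arm or the gripper's body presses on something with over 40 N, if the wrist force passes 120 N, or if a joint passes its speed limit or range.

ROBOT

A 6-joint arm with a two-finger parallel gripper is mounted at the origin on the work surface. World frame = base frame: x ahead of the robot, y to its left, z up, the work surface at z = 0. Lengths are in m, angles in rad, forces in N, time in s.
With the tool pointing down it reaches from about 0.3 to 0.95 m from the base axis. Payload 3.1 kg.
Tool frame: the origin (TCP) lies between the finger pads; the fingertips stand 11 mm ahead of it and the grasp point (between the pads) lies 8 mm behind it; x points along the fingers, y is the direction in which the jaws open and shut, and the axes are right-handed (so a half turn about x gives the same grasp; the last joint's range is limited). The gripper opens to 85 mm and grips with 20 to 120 N. Pads are 22 mm wide; open, the fingers measure 114 mm over their backs; the gripper's body (76 mm by 85 mm) begins 54 mm behind the grasp point. The pads swing forward as they close: fully open they stand 13 mm farther back than shut.
Start: joints at [-1.268, 0.308, 1.634, -0, 1.2, -0.07], TCP at [0.228, -0.582, 0.242] pointing down, gripper open.
Joint ranges: [-3.06, 3.06], [-0.79, 1.96], [0.05, 2.63], [-1.19, 4.34], [0.05, 2.64], [-2.94, 2.94]. Speed limits (rad/s): [2.79, 2.79, 3.14, 3.14, 3.14, 3.14].

INTERFACE

Orientations are given as [roll, pitch, yaw] about the fixed x, y, z axes, in that order (R = Rz(yaw) Ry(pitch) Rx(roll)).
In Python, from cell import status, read_camera, ticket, nets gives the robot as it stands. The module is installed in compiled form; this text tells all that it offers.
- The arm moves only by the tool apply_moves, never from a script. Its argument "motion" is a list of rows, each a list of 6 numbers: the shift along the tool's x, y, z in mm, then the turn, a rotation vector about the tool's x, y, z in degrees. In form: [[tx, ty, tz, ax, ay, az], ...]. A call has exactly 10 rows; each row is the pose to reach, as a shift and turn from the pose commanded when the call began, along the tool's axes at that moment; what a row does not reach only later rows make up. A row lasts 1/8 s, in which the tool goes at most 62.5 mm and 10.7 degrees, less where a joint would pass 70% of its speed; a pose out of reach is approached as far as the arm can. A call with a gripper value outside its range is refused whole. "grip" is the opening, from 0 (shut) to 1 (fully open), set as the call begins (left out, the last holds). The fingers move at their own pace and stop on an object; the grip force is fixed at half the most. Time passes only in rows, so rows that repeat a pose let the fingers close, or fill a call up. It gives the time, the measured TCP pose, the force and the opening at its end, in the units of the state.
- status.get_state(): the state, without advancing time (a new reading comes with each control period).
- read_camera(name): name is "scene" or "side" or "wrist"; returns a dict with "image" (420x560x3 uint8, blue, green, red), "fx", "fy", "cx", "cy" (pixels), "world_from_camera" (4x4, takes a point from camera to world coordinates); the wrist camera has in their place "T_tool_cam" (4x4, takes a point from camera to tool coordinates, whose origin is the TCP and whose axes are the tool frame's). Camera axes: x right, y up, looking along -z (the intrinsics and any distortion apply to the point x, -y, -z); pixel columns grow to the right and rows downward; lengths in m; the calibration is good to about 2 mm. A picture is of the moment at which its call begins: read the wrist's pose just before it. There is no depth.
- ticket.finish_job(): hands the job in, once; it reports no verdict.
Trained networks look in a picture, given as the dict that the camera call returned (one of the last four; its "shot" number tells which), for a name from the list of things; names that differ only in an ending like _2 or _b are one class to them, and where a whole thing is asked for, a point or a joint stands for the part that bears it (a point fixed in the world has none). Each returns a list of dicts, best first, with "score" (0 to 1); they miss things now and then, are a little off and sometimes report something else, mostly with a low value. They report only what shows in the picture. A call takes as long as a camera call. They do not tell look-alikes from the thing itself.
- nets.spot_in(query, picture): "rect" ([left, top, right, bottom] as shares, 0 to 1, of the picture: columns of its width, rows of its height, round what is visible of it).
- nets.masks_of(query, picture): "pixels" (420x560 bool, what is visible of it) and "rect" ([left, top, right, bottom] as shares, 0 to 1, of the picture: columns of its width, rows of its height, round what is visible of it).
- nets.landmark_of(query, picture): "at" ([column, row] as shares, 0 to 1, of the picture: columns of its width, rows of its height: a listed point, or the origin of a listed thing).
The state is a dict: "time_s": time; "joints": joint angles; "joint_velocities": joint speeds; "joint_efforts": joint torques, N m; "eef_pos": TCP position; "ee_rot": TCP orientation; "contact_force": force on the tool from outside, world axes, zero at the start; "ft_torque": the same for the moment, N m; "gripper_width": opening from 0.0 (shut) to 1.0 (fully open).
Only numpy, scipy, OpenCV 4.12 (cv2) and the standard library are available. Lean on these libraries where they do the work, as an engineer would, in place of code of your own. Each camera call takes 0.05 s, during which the arm holds its last target. There are 200 camera calls.

## Working session

There is one attempt and no reset: what is moved stays moved. The work goes in short steps, Python scripts to look and compute and a tool call to move; the robot and the scene stay as the last step left them, time stands still between calls to the robot, and variables do not carry over. Pictures are saved under pics/ and viewed, about 8 in all and at most 12, crops included, and the job is handed in when it is done.

Besides the shell and the picture viewer there is one more tool, called after "Call:" by a JSON object that holds its "api" and its "payload". apply_moves: Moves the arm, as the interface text tells. Its arguments: {"type":"object","properties":{"motion":{"type":"array"},"grip":{"type":"number"}},"required":["motion"]}

```bash
mkdir -p pics; cat > h.py <<'E'
import numpy as np, cv2
from cell import status, read_camera, ticket, nets
from scipy.spatial.transform import Rotation as R
def ray(p,u,v,T=None):
    T=np.array(p.get("world_from_camera")) if T is None else T
    d=np.array([(u-p["cx"])/p["fx"],-(v-p["cy"])/p["fy"],-1.])
    return T[:3,3],T[:3,:3]@d
def atz(p,u,v,z,T=None):
    o,d=ray(p,u,v,T); return o+d*(z-o[2])/d[2]
def proj(p,X,T=None):
    T=np.array(p.get("world_from_camera")) if T is None else T
    c=np.linalg.inv(T)@np.append(X,1); return np.array([p["cx"]+p["fx"]*c[0]/-c[2],p["cy"]-p["fy"]*c[1]/-c[2]])
def wristT(p,s):
    T=np.eye(4);T[:3,:3]=R.from_euler('xyz',s["ee_rot"]).as_matrix();T[:3,3]=s["eef_pos"]
    return T@np.array(p["T_tool_cam"])
E
python3 - <<'E'
from h import *
s=status.get_state();print(s)
for n in ["scene","side"]:
    p=read_camera(n);cv2.imwrite(f"pics/{n}0.png",p["image"])
    print(n,{k:v for k,v in p.items() if k not in("image",)})
    for q in ["holder_tab","clip_bar","clip_jaw","stop","holder","reader","dropper","cream_jar","tube_rack"]:
        r=nets.landmark_of(q,p)
        print(q,[(round(x["score"],2),np.round(np.array(x["at"])*[560,420],1).tolist()) for x in r[:4]])
E
```

```text
{'time_s': 0.0, 'joints': array([-1.26771139e+00,  3.09018738e-01,  1.63517701e+00, -1.91175508e-05,
        1.19971152e+00, -6.97492881e-02]), 'joint_velocities': array([-1.56026130e-03, -1.13607097e-03, -1.60559047e-03,  1.09435314e-03,
       -1.40700903e-04, -6.98477562e-05]), 'joint_efforts': array([ 6.22873140e-04, -4.15249264e+01, -2.76662904e+01, -9.25860604e-05,
        1.01565145e-02, -9.47073119e-06]), 'eef_pos': array([ 0.22736301, -0.58132368,  0.24104305]), 'ee_rot': array([-1.63285538,  1.56848165,  1.88157844]), 'contact_force': array([ 0.46438247,  0.23451299, -0.34758922]), 'ft_torque': array([-0.00228321, -0.05565816,  0.01212439]), 'gripper_width': 0.9998503958856539}
scene {'fx': 424.55545822956344, 'fy': 424.55545822956344, 'cx': 279.2258225751809, 'cy': 213.6900692914785, 'world_from_camera': array([[-0.21152725, -0.83662619,  0.50528491,  1.01524594],
       [ 0.9773339 , -0.17648865,  0.11691963,  0.10254938],
       [-0.00864097,  0.51856376,  0.8549953 ,  0.78290852],
       [ 0.        ,  0.        ,  0.        ,  1.        ]]), 'shot': 1}
holder_tab [(0.9
[... 625 characters left out ...]
  0.46947675],
       [-0.14943285,  0.6105064 , -0.77778644, -0.84268941],
       [-0.00929313,  0.78571678,  0.6185166 ,  0.73528043],
       [ 0.        ,  0.        ,  0.        ,  1.        ]]), 'shot': 2}
holder_tab [(0.8, [205.4, 284.5]), (0.65, [299.9, 321.7]), (0.6, [275.0, 234.5]), (0.57, [219.2, 264.8])]
clip_bar [(0.95, [278.3, 217.4])]
clip_jaw [(0.93, [327.6, 231.7]), (0.72, [302.6, 319.0])]
stop [(0.78, [339.9, 228.5])]
holder [(0.84, [217.7, 258.3]), (0.72, [298.0, 236.3]), (0.58, [218.0, 313.6])]
reader [(0.85, [328.6, 241.2]), (0.55, [326.7, 233.8]), (0.22, [277.4, 217.0])]
dropper [(0.97, [277.4, 195.6])]
cream_jar [(0.6, [301.3, 321.9])]
tube_rack [(0.64, [352.8, 278.3])]
```

```bash
python3 - <<'E'
from h import *
a=cv2.imread("pics/scene0.png")[100:310,130:410];b=cv2.imread("pics/side0.png")[160:350,160:440]
cv2.imwrite("pics/sceneC.png",cv2.resize(a,None,fx=2.85,fy=2.85,interpolation=2));cv2.imwrite("pics/sideC.png",cv2.resize(b,None,fx=2.85,fy=2.85,interpolation=2))
E
```

```text
(no output)
```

View pics/sceneC.png

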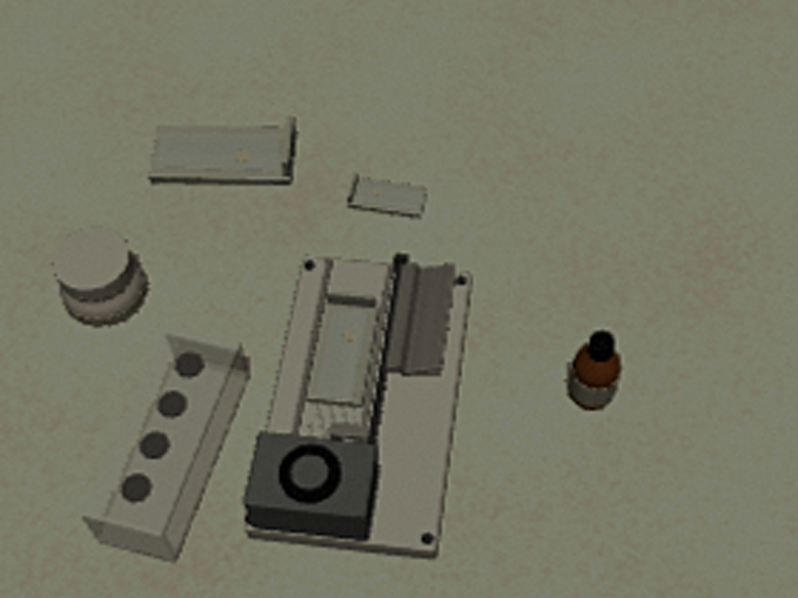

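View pics/sideC.png

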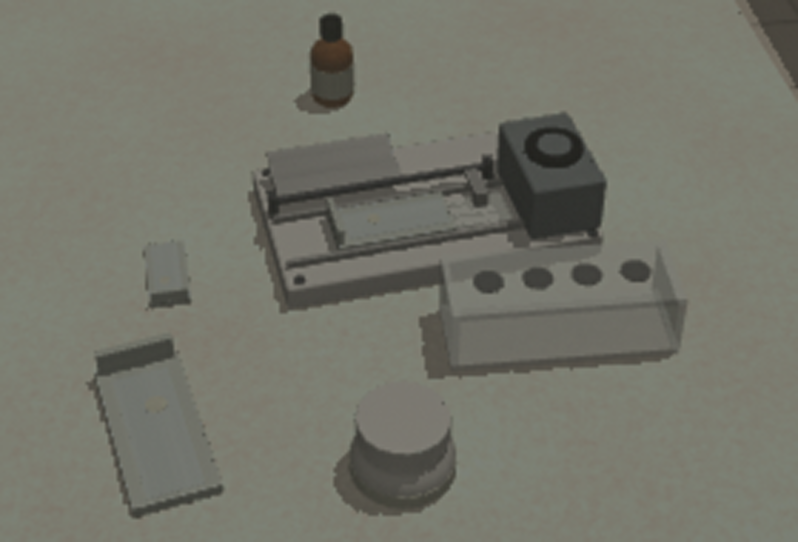

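The scene picture shows three holder look-alikes: the large one at (207,157), the small one at (266,168), and the middle-sized one in the channel at (250,225). I choose the one in the channel. The side picture agrees: channel one at about (298,236), small one (218,258), large one (215,310). Next I fit the reader pose.

```bash
cat > fit.py <<'E'
from h import *
from scipy.optimize import least_squares
ps={n:read_camera(n) for n in("scene","side")}
c=lambda u,v,o:(u/2.85+o[0],v/2.85+o[1])
S=(130,100);D=(160,160)
obs=[("scene",(-.150,-.045,.02),c(305,256,S)),("scene",(-.150,.085,.02),c(471,272,S)),("scene",(.075,.085,.02),c(438,545,S)),
("scene",(-.095,.06,.037),(279.5,212.5)),("scene",(0,.006,.021),(248.8,252.2)),
("side",(-.15,-.045,.02),c(289,292,D)),("side",(-.15,.085,.02),c(253,170,D)),
("side",(-.095,.06,.037),(278.3,217.4)),("side",(0,.006,.021),(327.6,231.7)),("side",(.022,0,.02),(339.9,228.5))]
def W(q,X):
    co,si=np.cos(q[2]),np.sin(q[2]);return np.array([q[0]+co*X[0]-si*X[1],q[1]+si*X[0]+co*X[1],X[2]])
f=lambda q:np.concatenate([proj(ps[n],W(q,X))-o for n,X,o in obs])
r=least_squares(f,[.55,0,0],loss="soft_l1");print(np.round(r.x,4));print(np.round(f(r.x).reshape(-1,2),1).tolist())
np.save("reader.npy",r.x)
def inv(q,P):
    co,si=np.cos(q[2]),np.sin(q[2]);d=P[:2]-q[:2];return np.round([co*d[0]+si*d[1],-si*d[0]+co*d[1],P[2]],4)
for n,uv,z in [("scene",(252.4,203.8),.0325),("side",(275,234.5),.0325),("scene",(250.1,224.6),.02),("side",(298,236.3),.02),("scene",(336.8,236.3),0),("side",(277.4,195.6),0)]:
    print(n,uv,inv(r.x,atz(ps[n],*uv,z)))
E
python3 fit.py
```

```text
[ 0.6697 -0.0485  0.1019]
[[-1.9, 0.1], [-0.7, -0.3], [-0.1, 2.7], [0.7, -0.9], [-0.8, 1.7], [-0.2, -0.9], [-0.9, -0.4], [-2.1, -1.4], [0.7, -1.0], [-0.4, 2.6]]
scene (252.4, 203.8) [-0.1107 -0.0005  0.0325]
side (275, 234.5) [-0.1096  0.0099  0.0325]
scene (250.1, 224.6) [-0.0674  0.0002  0.02  ]
side (298, 236.3) [-0.0633  0.0065  0.02  ]
scene (336.8, 236.3) [-0.0699  0.1813  0.    ]
side (277.4, 195.6) [-0.0655  0.1737  0.    ]
```

```bash
cat > goal.py <<'E'
from h import *
import sys
q=np.load("reader.npy")
def goal(x,y,z,sgn,s=None):
    """rel tool move (mm, deg) from measured pose to reader-frame x,y (m), world z"""
    s=s or status.get_state()
    R0=R.from_euler('xyz',s["ee_rot"]).as_matrix()
    co,si=np.cos(q[2]),np.sin(q[2]);P=np.array([q[0]+co*x-si*y,q[1]+si*x+co*y,z])
    ty=sgn*np.array([-si,co,0]);tx=np.array([0,0,-1.]);G=np.stack([tx,ty,np.cross(tx,ty)],1)
    return R0.T@(P-s["eef_pos"])*1e3, R.from_matrix(R0.T@G).as_rotvec(degrees=True),R0
E
python3 - <<'E'
from goal import *
for sg in(1,-1):
    t,r,R0=goal(-.125,.03,.20,sg);print(sg,np.round(t,1),np.round(r,2))
print(np.round(R0,4));p=read_camera("wrist");print(np.round(p["T_tool_cam"],3),p["fx"])
E
```

```text
1 [  42.3 -398.2 -493.6] [-164.48   -0.     -0.  ]
-1 [  42.3 -398.2 -493.6] [15.52 -0.    0.  ]
[[ 0.      0.3642 -0.9313]
 [ 0.     -0.9313 -0.3642]
 [-1.     -0.     -0.    ]]
[[ 0.     0.265 -0.964 -0.132]
 [ 1.    -0.001 -0.    -0.001]
 [-0.001 -0.964 -0.265 -0.067]
 [ 0.     0.     0.     1.   ]] 342.2334975966004
```

Call:
{"api": "apply_moves", "payload": {"motion": [[2,-40,-50,1.5,0,0],[6,-80,-100,3,0,0],[12,-130,-160,5,0,0],[18,-180,-225,7,0,0],[24,-230,-290,9,0,0],[30,-280,-350,11,0,0],[36,-330,-410,13,0,0],[40,-375,-465,14.5,0,0],[42,-398,-494,15.5,0,0],[42,-398,-494,15.5,0,0]], "grip": 0.54}}

```text
time_s: 2.4
eef_pos: [0.5384, -0.0391, 0.2013]
ee_rot: [2.698, 1.569, -0.341]
contact_force: [1.3, -0.7, -0.8]
gripper_width: 0.544
```

```bash
python3 - <<'E'
from goal import *
s=status.get_state();p=read_camera("wrist");T=wristT(p,s);print(s["time_s"],s["eef_pos"],s["ee_rot"],s["contact_force"],s["gripper_width"])
print(goal(-.125,.03,.20,-1,s)[:2])
im=p["image"].copy()
co,si=np.cos(q[2]),np.sin(q[2]);W=lambda X:np.array([q[0]+co*X[0]-si*X[1],q[1]+si*X[0]+co*X[1],X[2]])
for k,X in dict(bar=(-.095,.06,.037),jaw=(0,.006,.021),tab=(-.109,0,.0325),stop=(.022,0,.02),c=(-.15,.085,.02),d=(-.15,-.045,.02)).items():
    u=proj(p,W(X),T);print(k,np.round(u,1));cv2.circle(im,tuple(int(v) for v in u),3,(0,0,255),1)
for n in["holder_tab","clip_bar","clip_jaw","stop"]:
    print(n,[(round(x["score"],2),np.round(np.array(x["at"])*[560,420],1).tolist()) for x in nets.landmark_of(n,p)[:3]])
cv2.imwrite("pics/w1.png",cv2.resize(im,(800,600),interpolation=2))
E
```

```text
2.4 [ 0.53843062 -0.03905283  0.20125667] [ 2.69804102  1.56949278 -0.34113892] [ 1.32165224 -0.72197795 -0.77744625] 0.5439715628724998
(array([ 1.25806867, -7.23787533, -4.6256128 ]), array([ 0.03166593, -0.0674693 , -0.03203361]))
bar [230.4 152.6]
jaw [294.1  35.4]
tab [299.5 168.1]
stop [301.8   6.1]
c [208.1 208.9]
d [345. 209.]
holder_tab [(0.94, [311.0, 277.7]), (0.77, [295.6, 164.7])]
clip_bar [(0.65, [229.8, 152.2])]
clip_jaw [(0.97, [296.1, 38.4])]
stop [(0.65, [301.7, 11.6])]
```

View pics/w1.png

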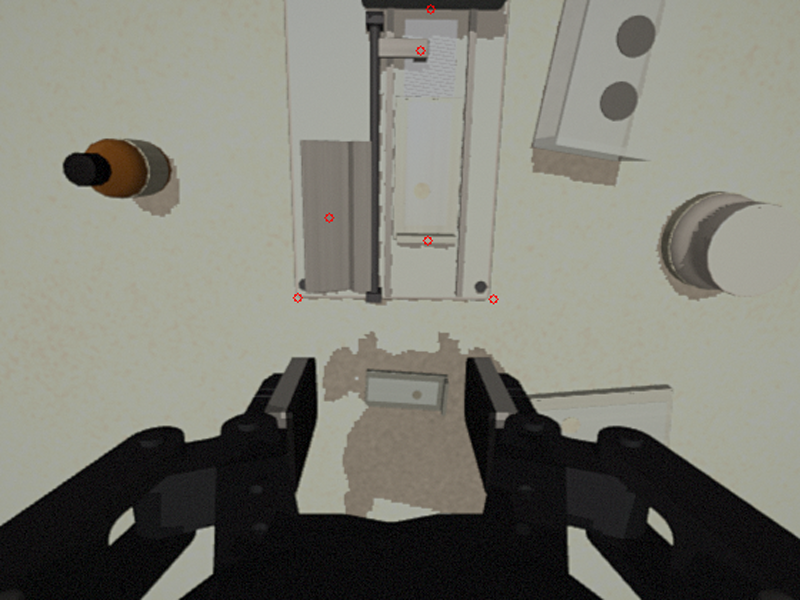

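```bash
python3 - <<'E'
from goal import *
s=status.get_state();p=read_camera("wrist");T=wristT(p,s)
co,si=np.cos(q[2]),np.sin(q[2])
inv=lambda P:np.round([co*(P[0]-q[0])+si*(P[1]-q[1]),-si*(P[0]-q[0])+co*(P[1]-q[1])],4)
k=.7
for n,u,v,z in [("tab top rear L",397,245,.039),("tab rear R",456,245,.039),("tab top front",425,234,.039),("plate lead",430,97,.026),("bar rear outer",305,292,.0435),("bar fwd outer",302,141,.0435)]:
    print(n,inv(atz(p,u*k,v*k,z,T)))
Tc=np.array(p["T_tool_cam"])
for tx in(.003,.007,.011):
  for ty in(-.023,.023):
    for tz in(-.011,.011): print(tx,ty,tz,np.round(proj(p,np.array([tx,ty,tz]),Tc)/k,0))
for x in (-.127,): print(goal(x,.03,.075,-1,s)[:2])
E
```

```text
tab top rear L [-0.1128  0.0175]
tab rear R [-0.1127 -0.0182]
tab top front [-0.1061  0.0007]
plate lead [-0.0277 -0.0015]
bar rear outer [-0.1412  0.0736]
bar fwd outer [-0.0531  0.0714]
0.003 -0.023 -0.011 [314. 358.]
0.003 -0.023 0.011 [317. 425.]
0.003 0.023 -0.011 [470. 358.]
0.003 0.023 0.011 [467. 425.]
0.007 -0.023 -0.011 [316. 353.]
0.007 -0.023 0.011 [319. 418.]
0.007 0.023 -0.011 [468. 353.]
0.007 0.023 0.011 [465. 418.]
0.011 -0.023 -0.011 [318. 348.]
0.011 -0.023 0.011 [321. 412.]
0.011 0.023 -0.011 [466. 348.]
0.011 0.023 0.011 [463. 412.]
(array([125.79993884,  -9.01222971,  -4.29872804]), array([ 0.09493275,  0.0494996 , -0.02678464]))
```

Call:
{"api": "apply_moves", "payload": {"motion": [[10,-2,-1,0,0,0],[28,-5,-2,0,0,0],[48,-9,-4,0,0,0],[68,-9,-4,0,0,0],[86,-9,-4,0,0,0],[102,-9,-4,0,0,0],[114,-9,-4,0,0,0],[122,-9,-4,0,0,0],[125,-9,-4,0,0,0],[125,-9,-4,0,0,0]]}}

```text
time_s: 3.95
eef_pos: [0.5407, -0.0316, 0.0761]
ee_rot: [2.9, 1.57, -0.139]
contact_force: [0.4, 0.1, -0.3]
gripper_width: 0.539
```

```bash
cat > chk.py <<'E'
from goal import *
s=status.get_state()
co,si=np.cos(q[2]),np.sin(q[2]);P=s["eef_pos"]-[q[0],q[1],0]
F=s["contact_force"]
print("t",s["time_s"],"reader x,y,z mm",np.round([1e3*(co*P[0]+si*P[1]),1e3*(-si*P[0]+co*P[1]),1e3*P[2]],1),"F reader",np.round([co*F[0]+si*F[1],-si*F[0]+co*F[1],F[2]],2),"vel",np.abs(s["joint_velocities"]).max().round(4))
print("to start-of-press:",*[np.round(a,2) for a in goal(-.1275,.03,.046,-1,s)[:2]])
E
python3 chk.py; python3 - <<'E'
from h import *
p=read_camera("side");cv2.imwrite("pics/s2.png",cv2.resize(p["image"][150:290,200:400],None,fx=4,fy=4,interpolation=2))
E
python3 chk.py
```

```text
t 3.95 reader x,y,z mm [-126.6   30.    76.1] F reader [ 0.4   0.04 -0.25] vel 0.0079
to start-of-press: [ 3.015e+01 -3.000e-02  9.200e-01] [ 0.03 -0.02 -0.01]
t 4.0 reader x,y,z mm [-126.4   30.    76.4] F reader [ 1.05 -0.18  0.74] vel 0.0064
to start-of-press: [30.4  -0.05  1.14] [ 0.03 -0.06 -0.01]
```

View pics/s2.png

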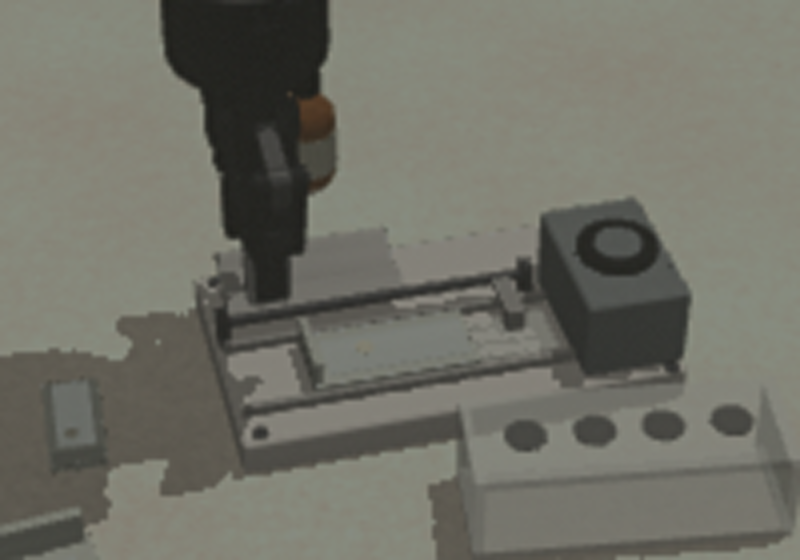

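The side view shows the tab-side finger hovering above the channel at crop (265,290), ahead of the rear post (220,320) and behind the tab (310,375). The dropper stands clear behind. Next I descend and watch the force.

Call:
{"api": "apply_moves", "payload": {"motion": [[6,0,1,0,0,0],[14,0,1,0,0,0],[22,0,1,0,0,0],[28,0,1,0,0,0],[31,0,1,0,0,0],[33,0,1,0,0,0],[35,0,1,0,0,0],[36,0,1,0,0,0],[36,0,1,0,0,0],[36,0,1,0,0,0]]}}

```text
time_s: 5.25
eef_pos: [0.5394, -0.0316, 0.0401]
ee_rot: [-0.846, 1.571, 2.397]
contact_force: [-2.6, 1.2, 4.9]
gripper_width: 0.537
```

```bash
python3 chk.py
```

```text
t 5.25 reader x,y,z mm [-127.9   30.1   40.1] F reader [-2.46  1.49  4.88] vel 0.0018
to start-of-press: [-5.91  0.11 -0.44] [0.02 0.01 0.01]
```

Call:
{"api": "apply_moves", "payload": {"motion": [[1,0,0,0,0,0],[2,0,0,0,0,0],[3,0,0,0,0,0],[4,0,0,0,0,0],[5,0,0,0,0,0],[6,0,0,0,0,0],[7,0,0,0,0,0],[8,0,0,0,0,0],[8,0,0,0,0,0],[8,0,0,0,0,0]]}}

```text
time_s: 6.5
eef_pos: [0.5396, -0.0323, 0.0332]
ee_rot: [0.986, 1.57, -2.052]
contact_force: [-5.4, -1.1, 13.2]
gripper_width: 0.541
```

```bash
python3 chk.py; python3 - <<'E'
from h import *
p=read_camera("scene");q=read_camera("side")
a=cv2.resize(p["image"][170:270,200:320],(480,400),interpolation=2);b=cv2.resize(q["image"][190:260,240:324],(480,400),interpolation=2)
cv2.imwrite("pics/p3.png",cv2.resize(np.hstack([a,b]),(800,333)))
E
python3 chk.py
```

```text
t 6.5 reader x,y,z mm [-127.8   29.4   33.2] F reader [-5.53 -0.53 13.16] vel 0.0017
to start-of-press: [-12.76  -0.64  -0.31] [ 0.07  0.03 -0.05]
t 6.6 reader x,y,z mm [-127.9   29.4   33.2] F reader [-5.17 -0.9  12.79] vel 0.0014
to start-of-press: [-12.81  -0.63  -0.35] [ 0.07  0.04 -0.05]
```

View pics/p3.png

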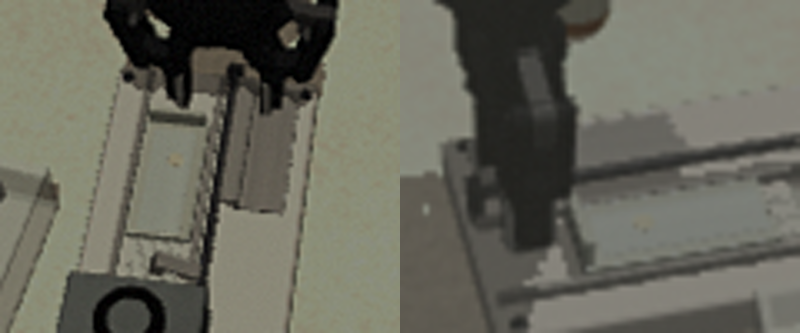

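```bash
python3 - <<'E'
from goal import *
s=status.get_state();p=read_camera("wrist");T=wristT(p,s);im=p["image"].copy()
co,si=np.cos(q[2]),np.sin(q[2]);W=lambda X:np.array([q[0]+co*X[0]-si*X[1],q[1]+si*X[0]+co*X[1],X[2]])
for z in(.021,.031): print("jaw pred",z,proj(p,W((0,.006,z)),T).round(1), "tab",proj(p,W((-.1115,0,.039)),T).round(1))
for zi,zo in((.030,.0435),(.025,.025)):print("bar fwd edge in/out",proj(p,W((-.05,.045,zi)),T).round(1),proj(p,W((-.05,.075,zo)),T).round(1))
for n in["clip_jaw","holder_tab","stop"]:
    print(n,[(round(x["score"],2),np.round(np.array(x["at"])*[560,420],1).tolist()) for x in nets.landmark_of(n,p)[:2]])
cv2.imwrite("pics/w4.png",cv2.resize(im,(800,600),interpolation=2))
E
python3 chk.py
```

```text
jaw pred 0.021 [340.5 -62.9] tab [349.1 247. ]
jaw pred 0.031 [346.2 -77.9] tab [349.1 247. ]
bar fwd edge in/out [232.7  83.1] [138.   79.5]
bar fwd edge in/out [234.2  84.1] [156.3  84. ]
clip_jaw []
holder_tab [(0.69, [344.8, 232.9])]
stop []
t 6.8 reader x,y,z mm [-127.8   29.3   33.2] F reader [-5.8  -0.61 13.3 ] vel 0.0023
to start-of-press: [-12.8   -0.65  -0.33] [ 0.07  0.03 -0.05]
```

View pics/w4.png

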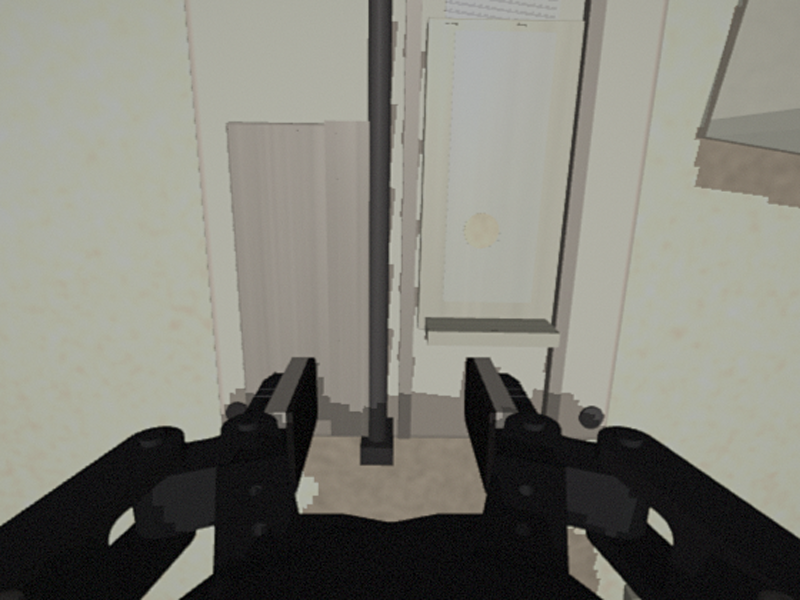

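The wrist view shows the bar's far edge at (159,85), where I predicted (156,84) for level and (138,80) for rest. So the clip is fully pressed. The tab at (343,240) is about 7 mm ahead of the finger. I ease the press by 1 mm and push.

Call:
{"api": "apply_moves", "payload": {"motion": [[-1,0,0,0,0,0],[-1,0,-4,0,0,0],[-1,0,-8,0,0,0],[-1,0,-13,0,0,0],[-1,0,-18,0,0,0],[-1,0,-23,0,0,0],[-1,0,-28,0,0,0],[-1,0,-33,0,0,0],[-1,0,-37,0,0,0],[-1,0,-40,0,0,0]]}}

```text
time_s: 8.05
eef_pos: [0.5764, -0.0279, 0.0333]
ee_rot: [-0.049, 1.563, -3.087]
contact_force: [-8.5, -1.8, 14.4]
gripper_width: 0.542
```

```bash
python3 chk.py; python3 - <<'E'
from h import *
q=read_camera("side")
cv2.imwrite("pics/p5.png",cv2.resize(q["image"][180:270,235:365],None,fx=6,fy=6,interpolation=2))
E
```

```text
t 8.05 reader x,y,z mm [-90.8  30.   33.3] F reader [-8.66 -0.95 14.41] vel 0.0583
to start-of-press: [-12.45  -0.11  36.84] [0.09 0.42 0.02]
```

View pics/p5.png

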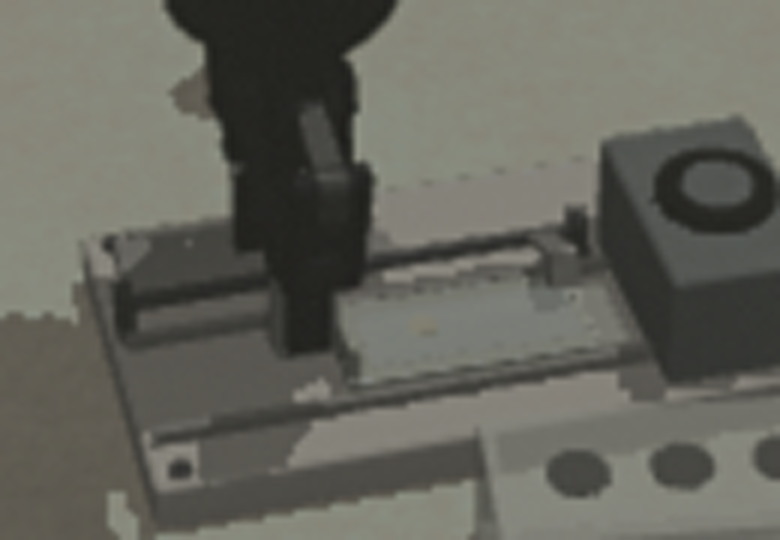

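The holder slides under the raised jaw (crop 560,265), with the finger against the tab (335,330). I continue towards the stop.

Call:
{"api": "apply_moves", "payload": {"motion": [[-0.5,0,-2,0,0,0],[-0.5,0,-4,0,0,0],[-0.5,0,-6,0,0,0],[-0.5,0,-8,0,0,0],[-0.5,0,-10,0,0,0],[-0.5,0,-12,0,0,0],[-0.5,0,-13,0,0,0],[-0.5,0,-14,0,0,0],[-0.5,0,-14,0,0,0],[-0.5,0,-14,0,0,0]]}}

```text
time_s: 9.35
eef_pos: [0.5898, -0.0266, 0.0334]
ee_rot: [-0.033, 1.563, -3.071]
contact_force: [-9.2, -1.3, 11.1]
gripper_width: 0.543
```

```bash
python3 chk.py
```

```text
t 9.35 reader x,y,z mm [-77.2  29.9  33.4] F reader [-9.25 -0.4  11.08] vel 0.0027
to start-of-press: [-12.19  -0.15  50.36] [0.1  0.46 0.01]
```

Call:
{"api": "apply_moves", "payload": {"motion": [[0,0,-0.5,0,0,0],[0,0,-1,0,0,0],[0,0,-1.5,0,0,0],[0,0,-2,0,0,0],[0,0,-2.5,0,0,0],[0,0,-3,0,0,0],[0,0,-3.5,0,0,0],[0,0,-4,0,0,0],[0,0,-4,0,0,0],[0,0,-4,0,0,0]]}}

```text
time_s: 10.6
eef_pos: [0.5931, -0.0263, 0.0334]
ee_rot: [-0.053, 1.561, -3.092]
contact_force: [-10.6, -2.4, 13.7]
gripper_width: 0.544
```

```bash
python3 chk.py
```

```text
t 10.6 reader x,y,z mm [-73.9  29.9  33.4] F reader [-10.83  -1.33  13.69] vel 0.0011
to start-of-press: [-12.05  -0.18  53.68] [0.05 0.55 0.03]
```

Call:
{"api": "apply_moves", "payload": {"motion": [[0,0,-0.5,0,0,0],[0,0,-1,0,0,0],[0,0,-1.5,0,0,0],[0,0,-2,0,0,0],[0,0,-2.5,0,0,0],[0,0,-3,0,0,0],[0,0,-3,0,0,0],[0,0,-3,0,0,0],[0,0,-3,0,0,0],[0,0,-3,0,0,0]]}}

```text
time_s: 11.85
eef_pos: [0.5932, -0.0263, 0.0334]
ee_rot: [-0.058, 1.554, -3.097]
contact_force: [-16.3, -2.2, 20.5]
gripper_width: 0.541
```

```bash
python3 chk.py; python3 - <<'E'
from h import *
q=read_camera("side")
cv2.imwrite("pics/p6.png",cv2.resize(q["image"][190:260,260:360],None,fx=8,fy=8,interpolation=2))
E
```

```text
t 11.85 reader x,y,z mm [-73.8  29.9  33.4] F reader [-16.43  -0.57  20.49] vel 0.0017
to start-of-press: [-11.7   -0.15  53.85] [0.05 0.94 0.05]
```

View pics/p6.png

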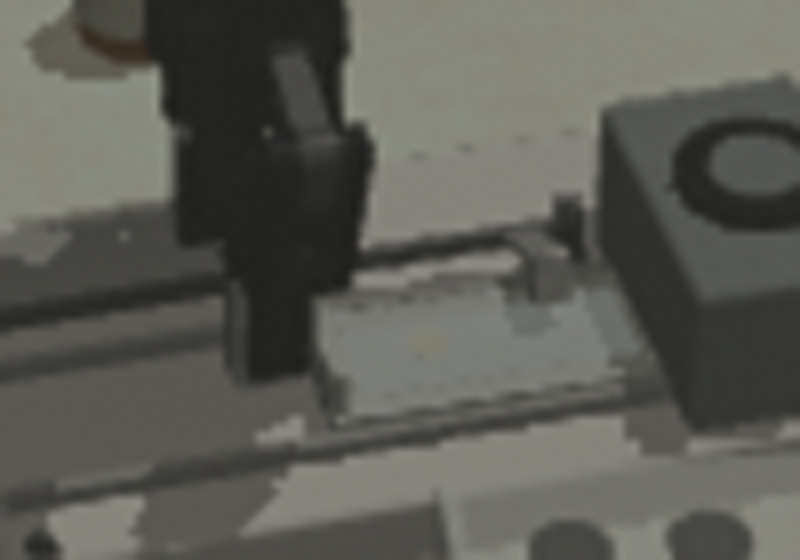

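```bash
python3 - <<'E'
from goal import *
s=status.get_state();p=read_camera("wrist");T=wristT(p,s)
co,si=np.cos(q[2]),np.sin(q[2]);W=lambda X:np.array([q[0]+co*X[0]-si*X[1],q[1]+si*X[0]+co*X[1],X[2]])
for k,X in dict(stop=(.022,0,.02),lead=(.022,0,.026),railend=(.022,-.0235,.025),jaw=(0,.006,.031),tabtop=(-.062,0,.039)).items():print(k,proj(p,W(X),T).round(1))
cv2.imwrite("pics/w7.png",cv2.resize(p["image"][:300,160:500],(800,706),interpolation=2)[:600])
E
```

```text
stop [353.2  34.6]
lead [356.9  31.3]
railend [420.2  31.9]
jaw [339.6  94.2]
tabtop [349.7 257.8]
```

View pics/w7.png

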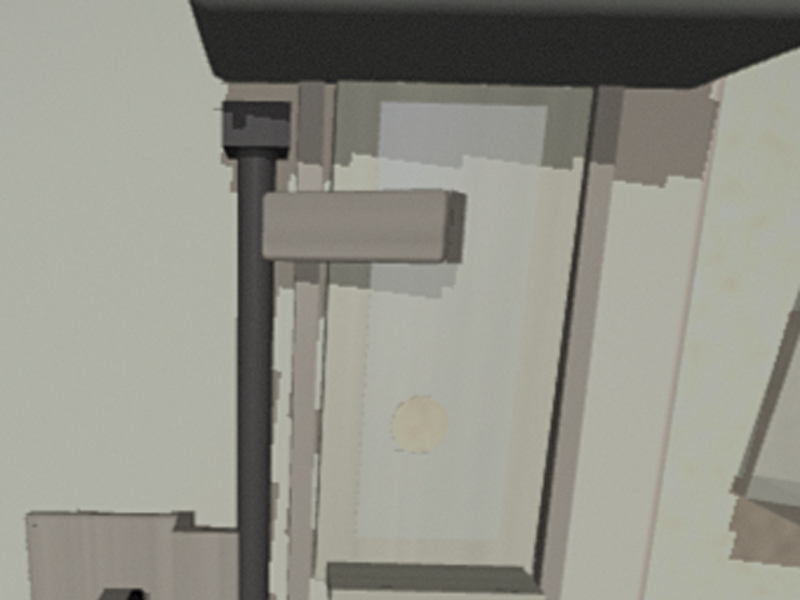

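The wrist view shows the plate's leading end meeting the head face (crop row 85) with no deck between them, and the jaw raised over the plate. The force rise at the stall agrees. I back off the tab with the bar still held, then raise the hand slowly.

Call:
{"api": "apply_moves", "payload": {"motion": [[0,0,2,0,0,0],[0,0,4,0,0,0],[0,0,6,0,0,0],[0,0,8,0,0,0],[0,0,10,0,0,0],[0,0,11,0,0,0],[0,0,11,0,0,0],[0,0,11,0,0,0],[0,0,11,0,0,0],[0,0,11,0,0,0]]}}

```text
time_s: 13.2
eef_pos: [0.5927, -0.0262, 0.0351]
ee_rot: [3.123, 1.563, 0.082]
contact_force: [1.0, 3.1, 5.4]
gripper_width: 0.537
```

```bash
python3 chk.py
```

```text
t 13.2 reader x,y,z mm [-74.3  30.1  35.1] F reader [1.31 3.02 5.4 ] vel 0.0013
to start-of-press: [-11.35   0.11  53.08] [-0.05 -0.44 -0.01]
```

Call:
{"api": "apply_moves", "payload": {"motion": [[0.5,0,1,0,0,0],[0.5,0,2,0,0,0],[0.5,0,3,0,0,0],[0.5,0,4,0,0,0],[0.5,0,4,0,0,0],[-1,0,4,0,0,0],[-3,0,4,0,0,0],[-5,0,4,0,0,0],[-7,0,4,0,0,0],[-9,0,4,0,0,0]]}}

```text
time_s: 14.45
eef_pos: [0.5839, -0.027, 0.0415]
ee_rot: [-0.115, 1.568, 3.129]
contact_force: [-0.1, -0.6, 0.0]
gripper_width: 0.541
```

Call:
{"api": "apply_moves", "payload": {"motion": [[-2,0,0,0,0,0],[-4,0,0,0,0,0],[-7,0,0,0,0,0],[-12,0,0,0,0,0],[-20,0,0,0,0,0],[-35,0,5,0,0,0],[-55,0,15,0,0,0],[-80,0,25,0,0,0],[-100,0,35,0,0,0],[-110,0,40,0,0,0]]}}

```text
time_s: 15.7
eef_pos: [0.5457, -0.0312, 0.1547]
ee_rot: [2.902, 1.568, -0.138]
contact_force: [-0.0, -0.5, -0.6]
gripper_width: 0.543
```

```bash
python3 chk.py; python3 - <<'E'
from goal import *
s=status.get_state();p=read_camera("wrist");T=wristT(p,s)
co,si=np.cos(q[2]),np.sin(q[2]);W=lambda X:np.array([q[0]+co*X[0]-si*X[1],q[1]+si*X[0]+co*X[1],X[2]])
for k,X in dict(stop=(.022,0,.02),jaw=(0,.006,.026),tabrear=(-.062,0,.039),barFwdOut_020=(-.05,.075,.025+.043*np.sin(.25)),barFwdOut_0=(-.05,.075,.0435)).items():print(k,proj(p,W(X),T).round(1))
d=read_camera("side")
a=cv2.resize(p["image"][:300,150:450],(400,400),interpolation=2);b=cv2.resize(d["image"][180:270,260:350],(400,400),interpolation=2)
cv2.imwrite("pics/f8.png",np.hstack([a,b]))
for nm,pp in(("w",p),("s",d)):
  for n in["clip_jaw","holder_tab","stop","dropper"]:
    print(nm,n,[(round(x["score"],2),np.round(np.array(x["at"])*[560,420],1).tolist()) for x in nets.landmark_of(n,pp)[:2]])
E
```

```text
t 15.7 reader x,y,z mm [-121.6   29.8  154.7] F reader [-0.08 -0.48 -0.59] vel 0.1587
to start-of-press: [108.65  -0.25   6.2 ] [ 0.02 -0.16 -0.04]
stop [317.1  -0.9]
jaw [308.4  32.1]
tabrear [316.3 124.7]
barFwdOut_020 [209.7 107. ]
barFwdOut_0 [207.6 106.7]
w clip_jaw [(0.61, [312.8, 33.2])]
w holder_tab [(0.76, [322.9, 310.1]), (0.65, [312.6, 122.7])]
w stop []
w dropper [(0.88, [84.0, 125.9])]
s clip_jaw [(0.86, [327.6, 230.9])]
s holder_tab [(0.84, [202.9, 283.2]), (0.65, [300.5, 227.9])]
s stop [(0.93, [341.9, 231.2])]
s dropper [(0.76, [276.9, 194.4])]
```

View pics/f8.png

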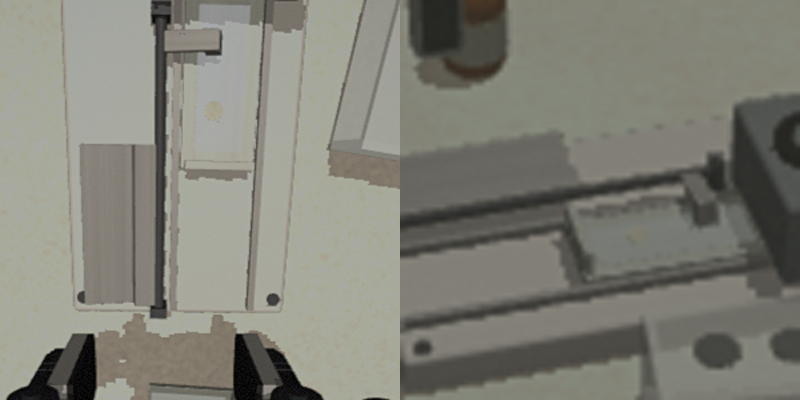

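The final views show the jaw on the holder (side crop 705,205), the tab where home predicts it (wrist 313,123 against 316,125), the dropper unmoved and the hand clear with no force on it.

```bash
python3 -c "
from cell import ticket;print(ticket.finish_job())"
```

```text
the job is handed in; nothing more can be done
None
```

The holder is home against the reader head and the jaw is clamped on it. I handed the job in after about 16 s of robot time.

**What I did:** One fingertip pressed the bar until it was level. With the bar held down, the other pushed the middle-sized holder by its tab, under the jaw, to the stop. I then backed off the tab, let the bar up and drew the hand clear.

**Holder home:** The push stalled with the finger's TCP at x = -73.8 mm, and the push force rose from 11 to 16 N. That puts the tab's rear face at -62.8 mm where -62 mm was expected, which is within the fit error of about 1 mm. The wrist view before letting the bar up showed no gap to the head. After the hand was clear, the tab was within 4 pixels of where home predicts it.

**Forces:** The readings peaked at about 16 N along the push and 20 N downward. They were near zero once the hand was clear.

**Bystanders:** The dropper is where it was in the side view. The rack, where it shows in the last crops, looks undisturbed. I did not measure the rack or the jar again at the end, but the hand did not come near the jar.

**What disagreed:**
- At this opening, the press force and bar height put the fingertips about 8 mm ahead of the TCP, where the first picture suggested 3–4 mm. I set the press depth by force and by how level the bar looked.
- A sideways force of about -5 N showed on the tool during the press, before the tab was touched. I took it for friction on the bar.

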